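# Register the rice tub and bring the tall shaker round

## Robot

A 6-joint arm with a two-finger parallel gripper is mounted at the origin on the work surface. World frame = base frame: x ahead of the robot, y to its left, z up, the work surface at z = 0. Lengths are in m, angles in rad, forces in N, time in s.
With the tool pointing down it reaches from about 0.3 to 0.875 m from the base axis. Payload 6.4 kg.
Tool frame: the origin (TCP) lies midway between the tips of the shut fingers; the grasp point (between the pads) lies ctrl.grip_depth behind it (ctrl.grip_depth is the distance from the TCP to the grasp point, in m); x points along the fingers, y is the direction in which the jaws open and shut, and the axes are right-handed (so a half turn about x gives the same grasp; the last joint's range is limited). The gripper opens to 85 mm and grips with 20 to 120 N. Pads are 22 mm wide; open, the fingers measure 114 mm over their backs; the gripper's body (76 mm by 85 mm) begins 54 mm behind the grasp point. The pads swing forward as they close: fully open they stand 13 mm farther back than shut.
Start: joints at [-1.491, 0.181, 1.607, -0, 1.354, -0.206], TCP at [0.162, -0.552, 0.204] pointing down, gripper open.
Joint ranges: [-2.99, 2.99], [-0.89, 2.07], [0.3, 2.58], [-1.14, 4.28], [0, 2.63], [-3.12, 3.12]. Speed limits (rad/s): [2.57, 2.57, 3.01, 3.14, 3.14, 3.14].

## Interface

Orientations are given as a unit quaternion [w, x, y, z].
In Python, from bench import ctrl gives the robot as it stands.
- The arm moves only by the tool carry_out, never from a script. Its argument "motion" is one flat list of numbers, 7 for each row, row after row: the turn, a rotation vector about the tool's x, y, z in degrees, then the shift along the tool's x, y, z in m, then the gripper's target within -1 to 1 (shut at 1, half-way at 0, fully open at -1). A call has 1 to 10 rows; each row shifts and turns the pose as measured when the row begins, along the tool's axes as they then stand; what a row does not reach is not made up. A row lasts 1/10 s, in which the tool goes at most 50 mm and 8.59 degrees, less where a joint would pass 70% of its speed; a pose out of reach is approached as far as the arm can. A call with a gripper value outside its range is refused whole. The fingers move at their own pace and stop on an object; the grip force is fixed at half the most. Time passes only in rows, so rows that do not move let the fingers close. It gives the time, the measured TCP pose, the force and the opening at its end, in the units of the state.
- ctrl.get_obs(): the state, without advancing time (a new reading comes with each control period).
- ctrl.camera(name): name is "scene" or "top"; returns the picture (480x640x3 uint8, blue, green, red); there is no depth.
- ctrl.camera_params(name): a dict with "mtx" (3x3 intrinsics, pixels), "pose" (4x4, takes a point from camera to world coordinates). Camera axes: x right, y down, z forward; pixel columns grow to the right and rows downward; lengths in m; the calibration is good to about 2 mm. A picture is of the moment at which its call begins. camera_params takes no time and is no camera call.
- ctrl.hand_in(): hands the job in, once; it reports no verdict.
Trained networks look in the newest picture that a camera, given by its name, has taken for a name from the list of things; names that differ only in an ending like _2 or _b are one class to them, and where a whole thing is asked for, a point or a joint stands for the part that bears it (a point fixed in the world has none). Each returns a list of dicts, best first, with "conf" (0 to 1); they miss things now and then, are a little off and sometimes report something else, mostly with a low value. They report only what shows in the picture. A call takes as long as a camera call. They do not tell look-alikes from the thing itself.
- ctrl.boxes_of(camera, thing): "point" ([x, y, z] in m, in the coordinates of the camera as it stood for that picture, good to about 4 mm: the middle of the surface that is visible of it).
- ctrl.trace(camera, thing): "pixels" (480x640 bool, what is visible of it).
- ctrl.landmark_of(camera, thing): "point" ([x, y, z] in m, in the coordinates of the camera as it stood for that picture, good to about 4 mm: a listed point, or the origin of a listed thing).
The state is a dict: "time_s": time; "q": joint angles; "dq": joint speeds; "joint_efforts": joint torques, N m; "eef_pos": TCP position; "eef_rot": TCP orientation; "wrist_force": force on the tool from outside, world axes, zero at the start; "torque": the same for the moment, N m; "opening": opening from 0.0 (shut) to 1.0 (fully open).
Only numpy, scipy, OpenCV 4.12 (cv2) and the standard library are available. Lean on these libraries where they do the work, as an engineer would, in place of code of your own. Each camera call takes 0.05 s, during which the arm holds its last target. There are 200 camera calls.

## Task

Slide the tub of bamboo rice tubes into the corner of the two steel stop bars beside the topping carousel, until it sits flush against both. Then gently turn the carousel until the tall shaker with the ball knob stands right at the brass front mark, and finish with the gripper still gripping the carousel, holding it still there: do not let go. Leave the other things on the counter where they are.

Things in the scene. Friction and masses are not known exactly. Their poses are not given: they have to be found in the camera images.
- station: Fixed white base plate, 250 x 270 mm, origin on the counter under the carousel's axis; x away from the robot, y to the left (at yaw 0). On its right two steel stop bars, 14 mm thick, 30 mm high, form an L: side stop along x (-150 to 150 mm), stop face at y = -155 mm looking to -y; far stop along y (-141 to -301 mm), stop face at x = 100 mm looking to -x. Brass front mark on the side stop at x = 0.
- bay (a point): Point where the tub's centre is when the tub is flush against both stops: at (50, -215, 22.5) mm in the station's frame, same axes as the station.
- tub_center (a point): Centre, half-way up, of the loose open white tub: 100 mm along its x, 120 mm along its y, 45 mm high, wall 4 mm, two bamboo tubes packed in it, about 0.28 kg; sliding it takes 2 to 5 N. It starts up to 65 mm from each stop and up to 0.3 rad askew; registered, its axes are along the station's.
- carousel: Wooden turntable, radius 112 mm, top 34 mm above the counter; turns endlessly either way about vertical z through its origin (12 mm above the counter); light friction (about 1 N at the post), stays where left. Fixed on it: four steel jars at 66 mm radius, 90 degrees apart (three squat, 54 mm across, tops 80 to 85 mm above the counter, and the tall shaker), and the handle post.
- shaker (a point): Point on the centre line of the tall slim shaker, 60 mm above the counter: steel, 44 mm across, body top 102 mm above the counter, dark wooden ball knob 22 mm across reaching 126 mm. It stands along the carousel's own -y, 66 mm from the axis.
- front (a point): Where shaker is when the shaker stands right at the front mark: 66 mm from the carousel's axis towards the station's -y, 60 mm above the counter.
- post_grip (a point): Grip point on the carousel's handle post, 150 mm above the counter: upright round wooden rod, 14 mm diameter, on the turntable's rim 100 mm from the axis, 45 degrees clockwise (from above) from the shaker. Its top is 172 mm above the counter, above all jars, so it can be pinched from above in any direction.
- tube_a: Bystander, to be left alone: standing bamboo rice tube, 38 mm across, 105 mm high, just beyond the stops. Origin at its underside.
- tube_b: Bystander, to be left alone: standing bamboo rice tube, 42 mm across, 95 mm high, left of the carousel. Origin at its underside.
- tube_c: Bystander, to be left alone: standing bamboo rice tube, 38 mm across, 105 mm high, on the robot's side of the carousel, to the left. Origin at its underside.
- tin: Bystander, to be left alone: plain steel can, 64 mm across, 85 mm high, behind the carousel. Origin at its underside.
- skewer_cup: Bystander, to be left alone: steel cup, 68 mm across and 95 mm high, full of skewers that reach 175 mm up. Origin at its underside.
- bowl: Bystander, to be left alone: steel bowl, 110 mm across, 45 mm high, on the right. Origin at its underside.
- spoon: Bystander, to be left alone: spoon lying on the right, about 180 mm long. Origin near its middle.
Things that resemble listed ones, but are neither listed nor needed, are in the scene too. Several things look just like the part that bears tub_center: the one meant starts farthest to the robot's right.

How it is judged:
On the way, in this order (a step that is already met when the one before it is completed fails the run):
1. the tub sits flush against both stops (x of tub_center in the frame of bay between -0.004 and 0.004 m and y of tub_center in the frame of bay between -0.004 and 0.004 m and z of tub_center in the frame of bay between -0.004 and 0.006 m and angle between the x axis of tub_center and the x axis of bay, either way round below 0.06 rad and angle between tub_center's own z axis and vertical below 0.06 rad), for 0.2 s.
2. the shaker is at the front mark and the carousel is held still there by the gripper (horizontal distance between shaker and front below 0.01 m and contact force between the fingers and carousel above 2 N and angular speed of carousel below 0.05 rad/s), for 0.2 s.
At the end, for the whole second after the job is handed in: The tub stands on the counter within 4 mm of flush against each stop and within 0.06 rad of square; the shaker's centre line is within 10 mm of its place at the front mark; the carousel is at rest (under 0.05 rad/s) and the fingers still hold it with more than 2 N (all of step 1 and all of step 2); the arm keeps its last pose, push and grip.
It fails at once if another thing on the counter is shifted by more than 25 mm (distance of any of tube_a, tube_b, tube_c, tin, skewer_cup, bowl, spoon from where it was at the start of the episode above 0.025 m).
It fails at once if the carousel is spun roughly (over 3 rad/s) (angular speed of carousel above 3 rad/s).
It also fails if it takes over 72 s, if anything falls off the work surface, if the arm or the gripper's body presses on something with over 40 N, if the wrist force passes 120 N, or if a joint passes its speed limit or range.

## Working session

There is one attempt and no reset: what is moved stays moved. The work goes in short steps, Python scripts to look and compute and a tool call to move; the robot and the scene stay as the last step left them, time stands still between calls to the robot, and variables do not carry over. Pictures are saved under pics/ and viewed, about 8 in all and at most 12, crops included, and the job is handed in when it is done.

Besides the shell and the picture viewer there is one more tool, called as name(argument=value, ...) on one line, values as JSON. carry_out: Moves the arm, as the interface text tells. Its arguments: {"type":"object","properties":{"motion":{"type":"array"}},"required":["motion"]}

```bash
mkdir -p pics; ls
cat > h.py <<'E'
from bench import ctrl
import numpy as np, cv2
from scipy.spatial.transform import Rotation as R
def w(cam,p):
    T=np.array(ctrl.camera_params(cam)["pose"]); return (T[:3,:3]@np.array(p)+T[:3,3]).round(4)
def ray(cam,u,v,z):
    c=ctrl.camera_params(cam);T=np.array(c["pose"]);d=T[:3,:3]@np.linalg.solve(np.array(c["mtx"]),[u,v,1])
    return (T[:3,3]+d*(z-T[2,3])/d[2]).round(4)
def proj(cam,p):
    c=ctrl.camera_params(cam);T=np.array(c["pose"]);q=np.array(c["mtx"])@(T[:3,:3].T@(np.array(p)-T[:3,3]));return (q[:2]/q[2]).round(1)
def lm(cam,n):
    for d in ctrl.landmark_of(cam,n): print(cam,n,round(d["conf"],2),w(cam,d["point"]))
def st():
    o=ctrl.get_obs();print({k:(np.round(o[k],3).tolist()) for k in o});r=o["eef_rot"];print(R.from_quat([r[1],r[2],r[3],r[0]]).as_matrix().round(3))
E
python3 - <<'E'
from h import *
print(ctrl.grip_depth)
for c in("top","scene"):
    cv2.imwrite(f"pics/{c}0.png",ctrl.camera(c))
    for n in("station","tub_center","carousel","shaker","post_grip","tube_a","tube_b","tube_c","tin","skewer_cup","bowl","spoon"): lm(c,n)
st()
E
```

```text
pics
0.0187
top station 0.71 [ 0.4274  0.3966 -0.0005]
top station 0.57 [ 0.5742  0.1354 -0.0045]
top tub_center 0.95 [ 0.6234 -0.1325  0.0201]
top tub_center 0.6 [0.3118 0.1539 0.023 ]
top carousel 0.88 [0.5735 0.138  0.014 ]
top shaker 0.85 [0.5661 0.1999 0.0594]
top post_grip 0.65 [ 0.5731  0.1373 -0.0008]
top post_grip 0.64 [0.6318 0.2187 0.1464]
top tube_a 0.82 [0.5083 0.3056 0.001 ]
top tube_a 0.67 [0.3498 0.3044 0.0014]
top tube_a 0.55 [ 0.7547 -0.0156 -0.001 ]
top tube_b 0.82 [0.5083 0.3056 0.001 ]
top tube_b 0.67 [0.3498 0.3044 0.0014]
top tube_b 0.55 [ 0.7547 -0.0156 -0.001 ]
top tube_c 0.82 [0.5083 0.3056 0.001 ]
top tube_c 0.67 [0.3498 0.3044 0.0014]
top tube_c 0.55 [ 0.7547 -0.0156 -0.001 ]
top tin 0.97 [0.7427 0.1947 0.0012]
top skewer_cup 0.69 [ 0.4253  0.3974 -0.0006]
top bowl 0.62 [ 0.4192 -0.4654 -0.0028]
top spoon 0.56 [ 6.773e-01 -4.190e-01 -6.000e-04]
top spoon 0.27 [ 0.7525 -0.0145 -0.0012]
scene station 0.72 [ 0.5773  0.1366 -0.002 ]
scene station 0.23 [ 0.4269  0.399  -0.0012]
scene tub_center 0.97 [ 0.6224 -0.1273  0.0238]
scene tub_center 0.8 [0.3141 0.1539 
[... 631 characters left out ...]
0.75 [0.3474 0.3064 0.0024]
scene tube_c 0.59 [ 0.7575 -0.0165  0.0029]
scene tube_c 0.21 [ 6.762e-01 -4.163e-01  6.000e-04]
scene tin 0.74 [0.742  0.1952 0.0022]
scene tin 0.33 [0.575  0.1327 0.0072]
scene skewer_cup 0.86 [ 0.4223  0.398  -0.0005]
scene bowl 0.92 [ 0.4185 -0.4676 -0.0033]
{'time_s': 1.3, 'q': [-1.491, 0.181, 1.607, 0.0, 1.354, -0.206], 'dq': [0.0, -0.0, 0.0, -0.003, -0.001, -0.003], 'joint_efforts': [-0.0, -44.484, -35.168, -0.0, 0.001, 0.0], 'eef_pos': [0.162, -0.552, 0.204], 'eef_rot': [0.101, 0.7, 0.101, -0.7], 'wrist_force': [-0.747, 0.069, 0.29], 'torque': [0.05, -0.014, -0.006], 'opening': 0.998}
[[ 0.     0.282 -0.959]
 [ 0.    -0.959 -0.282]
 [-1.    -0.    -0.   ]]
```

View pics/top0.png

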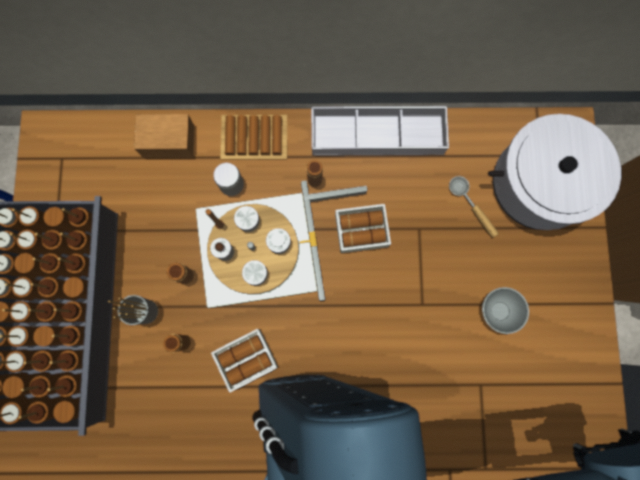

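View pics/scene0.png

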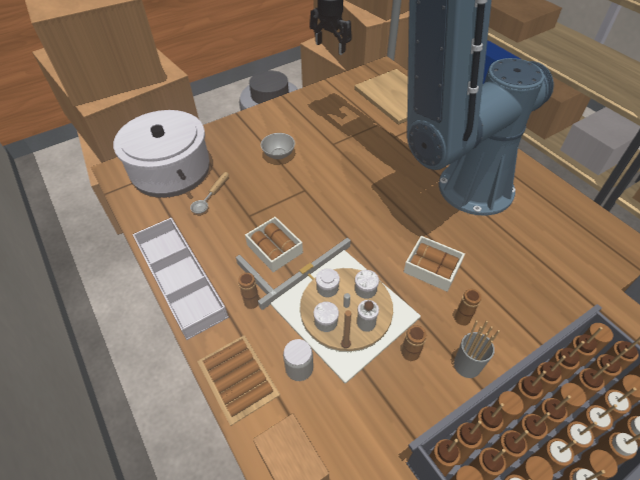

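The top picture shows the target tub at about (363,228) and the stop bars running (305,182)-(322,298) and (310,198)-(367,188). The shaker is at (221,247), the post base is near (222,226), and the station yaw is about +8°. I'll refine the station and tub poses with the edges.

```bash
cat > fit.py <<'E'
from h import *
from scipy.optimize import minimize
def stpts(p):
    x,y,a=p;c,s=np.cos(a),np.sin(a);return lambda q:np.array([x+c*q[0]-s*q[1],y+s*q[0]+c*q[1],q[2]])
def edgefit(img,segs,p0,cam,sg=(3,1.5)):
    g=cv2.GaussianBlur(img,(0,0),1).astype(float)
    gm=np.max([np.hypot(cv2.Sobel(g[...,k],-1,1,0),cv2.Sobel(g[...,k],-1,0,1)) for k in range(3)],0)
    p=np.array(p0,float)
    for s in sg:
        b=cv2.GaussianBlur(gm,(0,0),s).astype(np.float32)
        def cost(d):
            f=stpts([p[0]+d[0]/1e3,p[1]+d[1]/1e3,p[2]+d[2]/100]);uv=np.array([proj(cam,f(np.array(A)*(1-t)+np.array(B)*t)) for A,B in segs for t in np.linspace(.05,.95,15)],np.float32)
            return -cv2.remap(b,uv[:,:1],uv[:,1:],1).mean()
        r=minimize(cost,[0,0,0],method="Powell",options=dict(maxiter=20));p=p+r.x/[1e3,1e3,100]
    return p,-r.fun
def S(pts,z): return [((*a,z),(*b,z)) for a,b in pts]
STN=S([((-.15,-.155),(.15,-.155)),((-.15,-.141),(.15,-.141)),((.1,-.155),(.1,-.301)),((.114,-.141),(.114,-.301)),((.1,-.301),(.114,-.301)),((-.15,-.141),(-.15,-.155))],.03)
c=[(-.05,-.06),(.05,-.06),(.05,.06),(-.05,.06)];TUB=S([(c[i],c[(i+1)%4]) for i in range(4)],.045)
def rel(s,t):
    d=np.array(t[:2])-s[:2];a=s[2];return np.round([np.cos(a)*d[0]+np.sin(a)*d[1]-.05,-np.sin(a)*d[0]+np.cos(a)*d[1]+.215,t[2]-a],4)
def draw(img,cam,segs,p,col):
    f=stpts(p)
    for A,B in segs: cv2.line(img,tuple((proj(cam,f(A))*16).astype(int).tolist()),tuple((proj(cam,f(B))*16).astype(int).tolist()),col,1,cv2.LINE_AA,4)
E
python3 - <<'E'
from fit import *
out=[]
for cam in("top","scene"):
    im=ctrl.camera(cam)
    s,k=edgefit(im,STN,[.575,.136,.145],cam); t,k2=edgefit(im,TUB,[.623,-.130,.08],cam)
    print(cam,s.round(4),k.round(1),t.round(4),k2.round(1),"tub in bay",rel(s,t))
    u,v=(proj(cam,[.62,-.02,.03])).astype(int)
    big=cv2.resize(im[v-75:v+75,u-100:u+100],None,fx=4,fy=4,interpolation=cv2.INTER_CUBIC)
    z=im.copy();draw(z,cam,STN,s,(0,0,255));draw(z,cam,TUB,t,(0,255,0))
    out.append(np.vstack([cv2.resize(i[v-75:v+75,u-100:u+100],(400,300),interpolation=cv2.INTER_CUBIC) for i in (im,z)]))
cv2.imwrite("pics/fit1.png",np.hstack(out))
E
```

```text
Traceback (most recent call last):
  File "fit.py", line 14, in edgefit
    r=minimize(cost,[0,0,0],method="Powell",options=dict(maxiter=20));p=p+r.x/[1e3,1e3,100]
  File "fit.py", line 12, in cost
    f=stpts([p[0]+d[0]/1e3,p[1]+d[1]/1e3,p[2]+d[2]/100]);uv=np.array([proj(cam,f(np.array(A)*(1-t)+np.array(B)*t)) for A,B in segs for t in np.linspace(.05,.95,15)],np.float32)
                                                                      ~~~~^^^^^^^^^^^^^^^^^^^^^^^^^^^^^^^^^^^^^^^^
  File "h.py", line 10, in proj
    c=ctrl.camera_params(cam);T=np.array(c["pose"]);q=np.array(c["mtx"])@(T[:3,:3].T@(np.array(p)-T[:3,3]));return (q[:2]/q[2]).round(1)
ValueError: time passes only in moves, steps and waits
```

```bash
sed -i 's/ctrl.camera_params(/CP(/; s/\.round(1)$//' h.py
sed -i '3a import functools\n@functools.cache\ndef CP(c): return ctrl.camera_params(c)' h.py
sed -i 's/method="Powell"/method="Powell",bounds=[(-15,15),(-15,15),(-15,15)]/' fit.py
cat > run1.py <<'E'
import sys
from fit import *
out=[];a=eval(sys.argv[2])
for cam in("top","scene"):
    im=ctrl.camera(cam)
    s,k=edgefit(im,STN,[.575,.136,.145],cam); t,k2=edgefit(im,TUB,a,cam)
    print(cam,s.round(4),k.round(1),t.round(4),k2.round(1),"tub in bay",rel(s,t))
    u,v=(proj(cam,[.62,-.02,.03])).astype(int)
    z=im.copy();draw(z,cam,STN,s,(0,0,255));draw(z,cam,TUB,t,(0,255,0))
    out.append(np.vstack([cv2.resize(i[v-75:v+75,u-100:u+100],(400,300),interpolation=cv2.INTER_CUBIC) for i in (im,z)]))
cv2.imwrite(sys.argv[1],np.hstack(out))
E
python3 run1.py pics/fit1.png "[.623,-.130,.08]"
```

```text
top [0.5745 0.1384 0.1444] 153.7 [ 0.6202 -0.1323  0.1282] 185.3 tub in bay [-0.0437 -0.0594 -0.0162]
scene [0.5726 0.1488 0.1543] 119.5 [ 0.6202 -0.1353  0.1305] 149.5 tub in bay [-0.0466 -0.073  -0.0238]
```

View pics/fit1.png

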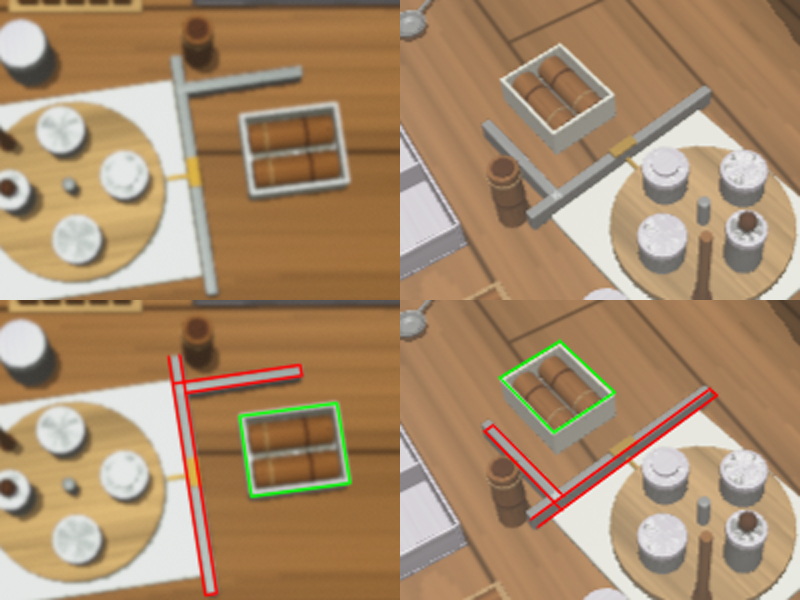

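```bash
cat > plan.py <<'E'
from h import *
import sys,json
def cur():
    o=ctrl.get_obs();r=o["eef_rot"];return np.array(o["eef_pos"]),R.from_quat([r[1],r[2],r[3],r[0]]),o
def down(yaw): 
    y=np.array([np.cos(yaw),np.sin(yaw),0]);x=np.array([0,0,-1.]);return R.from_matrix(np.array([x,y,np.cross(x,y)]).T)
def rows(pts,rots,g):
    p,r,_=cur();out=[]
    for P,Q in zip(pts,rots):
        rv=(r.inv()*Q).as_rotvec(degrees=True);d=r.inv().apply(np.array(P)-p)
        out+=[*(round(float(v),1) for v in rv),*(round(float(v),4) for v in d),g];p,r=np.array(P),Q
    return json.dumps(out)
def line(P,yaw,n,g):
    p,r,_=cur();rv=(r.inv()*down(yaw)).as_rotvec()
    return rows([p+(np.array(P)-p)*i/n for i in range(1,n+1)],[r*R.from_rotvec(rv*i/n) for i in range(1,n+1)],g)
E
python3 - <<'E'
from plan import *
print(line([.45,-.30,.2],-.6,10,0))
print((np.degrees(.1444)))
E
```

```text
[-3.9, 0.0, -0.0, 0.0004, -0.016, -0.0347, 0, -3.9, 0.0, -0.0, 0.0004, -0.0136, -0.0357, 0, -3.9, 0.0, -0.0, 0.0004, -0.0111, -0.0366, 0, -3.9, 0.0, -0.0, 0.0004, -0.0086, -0.0373, 0, -3.9, 0.0, -0.0, 0.0004, -0.006, -0.0378, 0, -3.9, 0.0, -0.0, 0.0004, -0.0034, -0.0381, 0, -3.9, 0.0, -0.0, 0.0004, -0.0008, -0.0382, 0, -3.9, 0.0, -0.0, 0.0004, 0.0018, -0.0382, 0, -3.9, 0.0, -0.0, 0.0004, 0.0044, -0.038, 0, -3.9, 0.0, -0.0, 0.0004, 0.007, -0.0376, 0]
8.273510561689088
```

carry_out(motion=[-4,0,0,0,-0.016,-0.035,0,-4,0,0,0,-0.014,-0.036,0,-4,0,0,0,-0.011,-0.037,0,-4,0,0,0,-0.009,-0.037,0,-4,0,0,0,-0.006,-0.038,0,-4,0,0,0,-0.003,-0.038,0,-4,0,0,0,-0.001,-0.038,0,-4,0,0,0,0.002,-0.038,0,-4,0,0,0,0.004,-0.038,0,-4,0,0,0,0.007,-0.038,0])

```text
time_s: 2.45
eef_pos: [0.4534, -0.29, 0.2043]
eef_rot: [-0.341, -0.62, -0.338, 0.621]
wrist_force: [-0.3, -1.3, -0.4]
opening: 0.499
```

```bash
python3 -c "
from plan import *
print(line([.634,-.228,.15],.1444,8,0))"
```

```text
[-5.1, 0.0, -0.0, 0.0068, 0.0148, -0.0187, 0, -5.1, 0.0, -0.0, 0.0068, 0.0164, -0.0173, 0, -5.1, 0.0, -0.0, 0.0068, 0.0179, -0.0158, 0, -5.1, 0.0, -0.0, 0.0068, 0.0192, -0.0141, 0, -5.1, 0.0, -0.0, 0.0068, 0.0204, -0.0123, 0, -5.1, 0.0, -0.0, 0.0068, 0.0214, -0.0105, 0, -5.1, 0.0, -0.0, 0.0068, 0.0223, -0.0085, 0, -5.1, 0.0, -0.0, 0.0068, 0.023, -0.0065, 0]
```

carry_out(motion=[-5.1,0,0,0.007,0.015,-0.019,0,-5.1,0,0,0.007,0.016,-0.017,0,-5.1,0,0,0.007,0.018,-0.016,0,-5.1,0,0,0.007,0.019,-0.014,0,-5.1,0,0,0.007,0.0205,-0.0125,0,-5.1,0,0,0.007,0.0215,-0.0105,0,-5.1,0,0,0.007,0.022,-0.0085,0,-5.1,0,0,0.007,0.023,-0.0065,0])

```text
time_s: 3.25
eef_pos: [0.6423, -0.2185, 0.1484]
eef_rot: [0.545, 0.453, 0.54, -0.454]
wrist_force: [-0.6, -0.5, 0.4]
opening: 0.504
```

```bash
python3 -c "
from plan import *
st()
print(line([.634,-.228,.016],.1444,5,0))"
```

```text
{'time_s': 3.25, 'q': [-0.5, 0.449, 1.379, -0.004, 1.307, -0.677], 'dq': [0.292, 0.474, -0.503, -0.004, 0.025, -0.631], 'joint_efforts': [-0.663, -59.181, -32.396, 0.047, -0.027, 0.855], 'eef_pos': [0.642, -0.218, 0.148], 'eef_rot': [0.545, 0.453, 0.54, -0.454], 'wrist_force': [-0.592, -0.48, 0.36], 'torque': [0.001, -0.025, -0.01], 'opening': 0.504}
[[ 0.004  0.984  0.177]
 [-0.007  0.177 -0.984]
 [-1.     0.003  0.007]]
[0.4, 0.1, -0.0, 0.0265, -0.0021, 0.0014, 0, 0.4, 0.1, -0.0, 0.0265, -0.002, 0.0014, 0, 0.4, 0.1, -0.0, 0.0265, -0.002, 0.0015, 0, 0.4, 0.1, -0.0, 0.0265, -0.002, 0.0015, 0, 0.4, 0.1, -0.0, 0.0265, -0.002, 0.0016, 0]
```

carry_out(motion=[0,0,0,0,-0.005,0.005,0,0.5,0,0,0,0,0,0,0.4,0.1,0,0.0265,-0.001,0.0014,0,0.4,0.1,0,0.0265,-0.001,0.0014,0,0.4,0.1,0,0.0265,-0.001,0.001,0,0.3,0,0,0.0265,0,0.001,0,0,0,0,0.024,0,0,0,0,0,0,0,0,0,0])

```text
time_s: 4.05
eef_pos: [0.6362, -0.2324, 0.0169]
eef_rot: [0.534, 0.467, 0.529, -0.465]
wrist_force: [-0.2, 0.9, 0.1]
opening: 0.505
```

```bash
python3 -c "
from plan import *
st()
a=.1444
c=np.array([.6202,-.1333]);ex=np.array([np.cos(a),np.sin(a)]);ey=np.array([-ex[1],ex[0]])
p=cur()[0][:2]-c;print('rel tub',p@ex,p@ey,'dyaw deg',np.degrees(a-np.arctan2(*cur()[1].as_matrix()[[1,0],1])))"
```

```text
{'time_s': 4.05, 'q': [-0.525, 0.598, 1.45, 0.001, 1.086, -0.658], 'dq': [-0.01, -0.046, -0.022, 0.001, 0.022, 0.011], 'joint_efforts': [-0.171, -61.171, -32.436, 0.008, -0.689, -0.013], 'eef_pos': [0.636, -0.232, 0.017], 'eef_rot': [0.534, 0.467, 0.529, -0.465], 'wrist_force': [-0.168, 0.933, 0.142], 'torque': [0.061, 0.045, -0.078], 'opening': 0.505}
[[ 0.007  0.991  0.132]
 [-0.003  0.132 -0.991]
 [-1.     0.006  0.004]]
rel tub 0.0015658776954441912 -0.10036770732083568 dyaw deg 0.7116809777617458
```

carry_out(motion=[-0.7,0,0,0,0,-0.008,0,0,0,0,0,0,-0.008,0,0,0,0,0,0,-0.008,0,0,0,0,0,0,-0.008,0,0,0,0,0,0,-0.008,0,0,0,0,0,0,-0.008,0,0,0,0,0,0,-0.008,0,0,0,0,0,0,-0.008,0,0,0,0,0,0,-0.008,0,0,0,0,0,0,0,0])

```text
time_s: 5.05
eef_pos: [0.6282, -0.1559, 0.0243]
eef_rot: [0.54, 0.464, 0.529, -0.461]
wrist_force: [-0.7, -0.0, 0.3]
opening: 0.5
```

```bash
cat > rb.py <<'E'
from plan import *
a=.1444
b=np.array([.6549,-.0672]);ex=np.array([np.cos(a),np.sin(a)]);ey=np.array([-ex[1],ex[0]])
p,r,o=cur();d=p[:2]-b;f=np.array(o['wrist_force']);print('rel bay',(d@ex).round(4),(d@ey).round(4),'z',p[2].round(4),'yaw',np.degrees(np.arctan2(*r.as_matrix()[[1,0],1])).round(2),'F',f[:2]@ex,f[:2]@ey,f[2],'op',o['opening'],o['time_s'])
E
python3 rb.py;python3 -c "
from h import *
lm('top','tub_center')"
```

```text
rel bay -0.0392 -0.0839 z 0.0243 yaw 8.24 F -0.6811780428210567 0.06018190757271644 0.2506520581616457 op 0.5001621232232952 5.05
top tub_center 0.77 [0.3108 0.1511 0.0238]
top tub_center 0.73 [ 0.6168 -0.1293  0.0208]
```

```bash
python3 run1.py pics/fit2.png "[.645,-.082,.144]"
```

```text
top [0.5784 0.1399 0.1224] 100.8 [ 0.6499 -0.069   0.1351] 130.2 tub in bay [-0.0045 -0.001   0.0127]
scene [0.5715 0.1485 0.1616] 123.4 [ 0.6167 -0.1094  0.1395] 99.9 tub in bay [-0.047  -0.0467 -0.0221]
```

View pics/fit2.png

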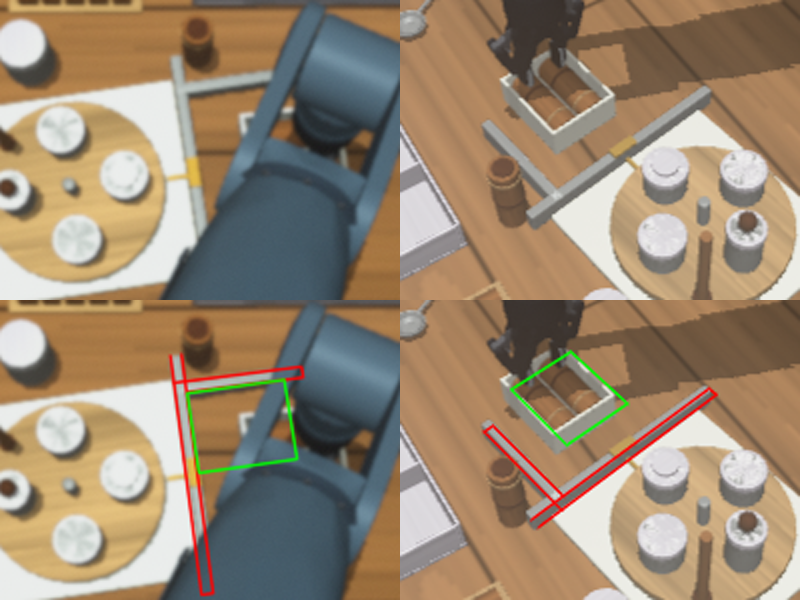

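Run:
```python
from plan import *
im=ctrl.camera("scene");p,r,o=cur();st()
u,v=proj("scene",p).astype(int);print(u,v)
z=im[v-60:v+60,u-80:u+80];z=cv2.resize(z,None,fx=5,fy=5,interpolation=cv2.INTER_CUBIC);cv2.circle(z,(400,300),5,(0,0,255),-1);cv2.imwrite("pics/z1.png",z)
lm("scene","tub_center")
```

```text
{'time_s': 5.25, 'q': [-0.428, 0.527, 1.543, -0.001, 1.054, -0.57], 'dq': [-0.005, 0.001, -0.002, -0.002, 0.001, -0.0], 'joint_efforts': [0.327, -55.994, -29.78, 0.014, -0.07, 0.002], 'eef_pos': [0.629, -0.158, 0.024], 'eef_rot': [0.54, 0.465, 0.528, -0.462], 'wrist_force': [0.653, -0.971, 0.412], 'torque': [-0.052, 0.022, 0.015], 'opening': 0.501}
[[ 0.016  0.99   0.142]
 [-0.008  0.142 -0.99 ]
 [-1.     0.015  0.01 ]]
266 237
scene tub_center 0.9 [0.3148 0.1513 0.0206]
scene tub_center 0.88 [ 0.6197 -0.1291  0.0263]
```

View pics/z1.png

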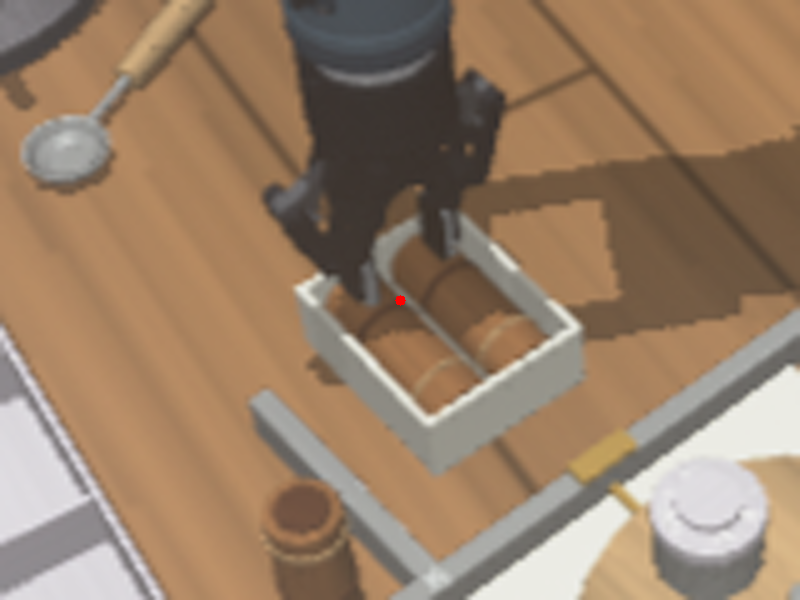

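The fingers rode over the tub wall: partly open, the tips stand well above the TCP. The tub is essentially unmoved. I'll lift, back off, close a little more and go lower.

carry_out(motion=[0,0,0,-0.02,0,0,0,0,0,0,-0.04,0,0,0,0.0,0.8,-0.8,0,0,0.025,0.4,0,0,0,0,0,0.03,0.4,0,0,0,0,0,0.027,0.4,0,0,0,0,0,0,0.4,0,0,0,0.03,0,0,0.4,0,0,0,0.025,0,0,0.4,0,0,0,0.01,0,0,0.4,0,0,0,0,0,0,0.4])

```text
time_s: 6.3
eef_pos: [0.6398, -0.2447, 0.0209]
eef_rot: [0.533, 0.466, 0.533, -0.463]
wrist_force: [-0.3, -1.0, 0.1]
opening: 0.298
```

```bash
python3 rb.py
python3 - <<'E'
from plan import *
st()
E
```

```text
rel bay -0.0405 -0.1735 z 0.0209 yaw 7.89 F -0.4303870998536945 -0.9492587160547785 0.13655404849088654 op 0.2982557479525059 6.3
{'time_s': 6.3, 'q': [-0.54, 0.611, 1.419, 0.003, 1.111, -0.679], 'dq': [0.002, -0.006, -0.003, -0.0, 0.009, 0.001], 'joint_efforts': [-0.286, -60.437, -31.04, -0.0, -0.26, -0.001], 'eef_pos': [0.64, -0.245, 0.021], 'eef_rot': [0.533, 0.466, 0.533, -0.463], 'wrist_force': [-0.289, -1.001, 0.137], 'torque': [0.008, -0.039, -0.018], 'opening': 0.298}
[[ 0.002  0.991  0.137]
 [ 0.003  0.137 -0.991]
 [-1.     0.002 -0.002]]
```

carry_out(motion=[-0.4,0,0,0.01,0,0,0.4,0,0,0,0.005,0,0,0.4,0,0,0,0,0,0,0.4])

```text
time_s: 6.6
eef_pos: [0.641, -0.2445, 0.0069]
eef_rot: [0.536, 0.463, 0.535, -0.461]
wrist_force: [-0.2, -0.6, 0.3]
opening: 0.303
```

```bash
python3 rb.py
python3 - <<'E'
from plan import *
im=ctrl.camera("scene");p,r,o=cur()
u,v=proj("scene",p).astype(int);print(u,v)
z=im[v-60:v+60,u-80:u+80];z=cv2.resize(z,None,fx=5,fy=5,interpolation=cv2.INTER_CUBIC);cv2.circle(z,(400,300),5,(0,0,255),-1);cv2.imwrite("pics/z2.png",z)
E
```

```text
rel bay -0.0392 -0.1734 z 0.0069 yaw 8.37 F -0.23538059477872816 -0.5311633189720361 0.3385626922803348 op 0.30256687525786025 6.6
248 223
```

View pics/z2.png

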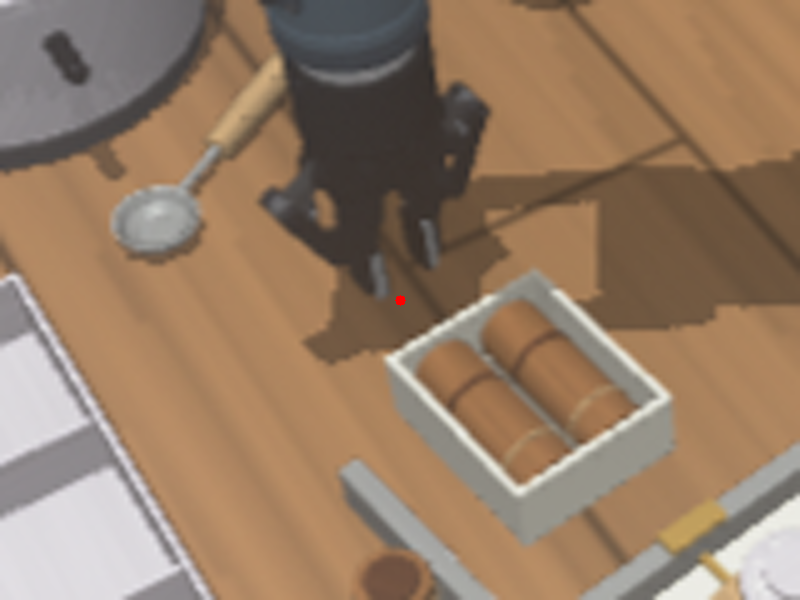

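carry_out(motion=[0,0,0,0.006,0,0,0.4,0,0,0,0,0,0,0.4])

```text
time_s: 6.85
eef_pos: [0.642, -0.2448, 0.0021]
eef_rot: [0.537, 0.464, 0.534, -0.461]
wrist_force: [-0.9, -0.4, -0.3]
opening: 0.297
```

carry_out(motion=[0,0,0,0.006,0,0,0.4,0,0,0,0,0,0,0.4])

```text
time_s: 7.05
eef_pos: [0.6424, -0.245, -0.0038]
eef_rot: [0.537, 0.464, 0.534, -0.461]
wrist_force: [-0.7, 0.1, -0.3]
opening: 0.303
```

carry_out(motion=[0,0,0,0,-0.004,-0.01,0.4,0,0,0,0,0,-0.01,0.4,0,0,0,0,0,-0.01,0.4,0,0,0,0,0,-0.006,0.4,0,0,0,0,0,-0.006,0.4,0,0,0,0,0,-0.006,0.4,0,0,0,0,0,-0.006,0.4,0,0,0,0,0,-0.006,0.4,0,0,0,0,0,-0.006,0.4,0,0,0,0,0,-0.006,0.4])

```text
time_s: 8.05
eef_pos: [0.6272, -0.1691, -0.0033]
eef_rot: [0.538, 0.463, 0.533, -0.461]
wrist_force: [0.1, -1.6, -0.3]
opening: 0.299
```

```bash
python3 rb.py
python3 - <<'E'
from h import *
ctrl.camera("scene");lm("scene","tub_center")
E
```

```text
rel bay -0.0421 -0.0969 z -0.0033 yaw 8.39 F -0.1385952437445371 -1.6286037902304003 -0.30596611629338893 op 0.2991956458503465 8.05
scene tub_center 0.78 [ 0.6111 -0.0968  0.0264]
scene tub_center 0.63 [0.3144 0.1524 0.0218]
```

carry_out(motion=[0,0,0,0,0,-0.006,0.4,0,0,0,0,0,-0.006,0.4,0,0,0,0,0,-0.006,0.4,0,0,0,0,0,-0.006,0.4])

```text
time_s: 8.55
eef_pos: [0.6239, -0.1456, -0.003]
eef_rot: [0.539, 0.463, 0.532, -0.461]
wrist_force: [-1.6, -24.7, 0.9]
opening: 0.301
```

carry_out(motion=[0,0,0,0,0,-0.004,0.4,0,0,0,0,0,-0.003,0.4])

```text
time_s: 8.75
eef_pos: [0.6241, -0.1461, -0.0011]
eef_rot: [0.543, 0.46, 0.528, -0.464]
wrist_force: [-0.6, -9.8, -0.6]
opening: 0.3
```

```bash
python3 rb.py
```

```text
rel bay -0.0418 -0.0737 z -0.0011 yaw 8.46 F -2.0513902420729266 -9.647757513864786 -0.6345654799186242 op 0.30023778141978097 8.75
```

carry_out(motion=[0,0,0,0,0,0.02,0.4,0,0,0,-0.04,0,0.01,0.4,0,0,0,-0.045,0,0,0.4,0,0,0,-0.045,0,0,0.4,0,0,0,0,0,0,0.4])

```text
time_s: 9.25
eef_pos: [0.6257, -0.176, 0.1313]
eef_rot: [0.54, 0.46, 0.531, -0.464]
wrist_force: [0.7, -0.8, 0.9]
opening: 0.301
```

```bash
python3 rb.py
python3 - <<'E'
from plan import *
print(line([.531,-.085,.115],np.radians(-81.7),11,.4))
E
```

```text
rel bay -0.0445 -0.1034 z 0.1313 yaw 8.4 F 0.5442491351388871 -0.9278392184150055 0.8655847761827183 op 0.3012375807187624 9.25
[8.2, 0.0, -0.1, 0.0013, -0.0073, -0.0095, 0.4, 8.2, 0.0, -0.1, 0.0013, -0.0086, -0.0083, 0.4, 8.2, 0.0, -0.1, 0.0013, -0.0097, -0.007, 0.4, 8.2, 0.0, -0.1, 0.0014, -0.0106, -0.0056, 0.4, 8.2, 0.0, -0.1, 0.0014, -0.0113, -0.004, 0.4, 8.2, 0.0, -0.1, 0.0014, -0.0117, -0.0023, 0.4, 8.2, 0.0, -0.1, 0.0014, -0.0119, -0.0007, 0.4, 8.2, 0.0, -0.1, 0.0014, -0.0119, 0.0011, 0.4, 8.2, 0.0, -0.1, 0.0014, -0.0116, 0.0027, 0.4, 8.2, 0.0, -0.1, 0.0015, -0.0111, 0.0044, 0.4, 8.2, 0.0, -0.1, 0.0015, -0.0104, 0.0059, 0.4]
```

carry_out(motion=[8.3,0,-0.1,0.0013,-0.007,-0.0095,0.4,8.3,0,-0.1,0.0013,-0.0085,-0.0085,0.4,8.3,0,-0.1,0.0013,-0.01,-0.007,0.4,8.3,0,-0.1,0.0014,-0.0105,-0.0055,0.4,8.3,0,-0.1,0.0014,-0.011,-0.004,0.4,8.3,0,-0.1,0.0014,-0.012,-0.0025,0.4,8.3,0,-0.1,0.0014,-0.012,-0.0005,0.4,8.3,0,-0.1,0.0014,-0.012,0.001,0.4,8.3,0,-0.1,0.0014,-0.0115,0.0025,0.4,8.3,0,-0.1,0.0015,-0.011,0.0045,0.4])

```text
time_s: 10.25
eef_pos: [0.5418, -0.0916, 0.1162]
eef_rot: [-0.076, -0.702, -0.078, 0.704]
wrist_force: [0.3, 0.3, -0.3]
opening: 0.304
```

carry_out(motion=[7,0,0,0,-0.005,0.003,0.4,0,0,0,0,0,0,0.4])

```text
time_s: 10.45
eef_pos: [0.5364, -0.0863, 0.1152]
eef_rot: [-0.03, -0.705, -0.034, 0.708]
wrist_force: [-0.0, -0.5, -0.8]
opening: 0.3
```

```bash
python3 rb.py
python3 - <<'E'
from plan import *
print(line([.531,-.085,-.003],np.radians(-81.7),4,.4))
E
```

```text
rel bay -0.12 -0.0018 z 0.1152 yaw -84.84 F -0.09778828353363027 -0.502584113158023 -0.7546266173538556 op 0.3004282647825024 10.45
[-0.8, 0.1, 0.1, 0.0296, -0.0003, 0.0012, 0.4, -0.8, 0.1, 0.1, 0.0296, -0.0003, 0.0012, 0.4, -0.8, 0.1, 0.1, 0.0296, -0.0004, 0.0012, 0.4, -0.8, 0.1, 0.1, 0.0296, -0.0005, 0.0013, 0.4]
```

carry_out(motion=[-0.8,0.1,0.1,0.03,0,0.003,0.4,-0.8,0.1,0.1,0.03,0,0.003,0.4,-0.8,0.1,0.1,0.03,0,0.001,0.4,-0.8,0,0,0.027,0,0,0.4,0,0,0,0,0,0,0.4])

```text
time_s: 10.95
eef_pos: [0.5331, -0.0896, -0.0037]
eef_rot: [0.059, 0.707, 0.058, -0.702]
wrist_force: [-1.0, -0.1, 0.7]
opening: 0.296
```

```bash
python3 rb.py;python3 - <<'E'
from plan import *
print(cur()[1].as_matrix().round(3))
E
```

```text
rel bay -0.1238 -0.0046 z -0.0037 yaw -80.53 F -0.9580482604734772 0.032675523445496193 0.681755983675659 op 0.29617801547298234 10.95
[[ 0.008  0.165 -0.986]
 [-0.001 -0.986 -0.165]
 [-1.     0.002 -0.007]]
```

carry_out(motion=[1.2,0,0,0,-0.003,-0.006,0.4,0,0,0,0,0,-0.006,0.4,0,0,0,0,0,-0.006,0.4,0,0,0,0,0,-0.006,0.4,0,0,0,0,0,-0.006,0.4,0,0,0,0,0,-0.006,0.4,0,0,0,0,0,-0.006,0.4,0,0,0,0,0,-0.006,0.4])

```text
time_s: 11.75
eef_pos: [0.5873, -0.0803, 0.002]
eef_rot: [0.053, 0.71, 0.05, -0.701]
wrist_force: [-1.7, 0.2, -1.0]
opening: 0.299
```

```bash
python3 rb.py
```

```text
rel bay -0.0687 -0.0032 z 0.002 yaw -81.62 F -1.6380673139179145 0.3951487852157512 -0.9610121904558426 op 0.29866971480288695 11.75
```

carry_out(motion=[0,0,0,0.002,0,-0.003,0.4,0,0,0,0,0,-0.003,0.4,0,0,0,0,0,-0.003,0.4])

```text
time_s: 12.05
eef_pos: [0.5944, -0.079, -0.0004]
eef_rot: [0.053, 0.707, 0.051, -0.703]
wrist_force: [-19.3, -3.9, 12.1]
opening: 0.296
```

carry_out(motion=[0,0,0,0,0,-0.003,0.4,0,0,0,0,0,-0.003,0.4])

```text
time_s: 12.25
eef_pos: [0.5938, -0.0789, -0.0013]
eef_rot: [-0.053, -0.702, -0.051, 0.708]
wrist_force: [-13.5, -3.4, 9.7]
opening: 0.302
```

```bash
python3 rb.py
```

```text
rel bay -0.0621 -0.0028 z -0.0013 yaw -81.53 F -13.888129594845479 -1.4308501998565195 9.723838349989327 op 0.3020502691894811 12.25
```

carry_out(motion=[0,0,0,0,0,0.01,0.4,0,0,0,0,0,0.015,0.4,0,0,0,-0.03,0,0,0.2,0,0,0,-0.045,0,0,0.2,0,0,0,-0.045,0,0,0.2,0,0,0,-0.045,0,0,0,0,0,0,-0.045,0,0,0,0,0,0,-0.03,0,0,0,0,0,0,0,0,0,0])

```text
time_s: 13.15
eef_pos: [0.5691, -0.0818, 0.2469]
eef_rot: [-0.052, -0.704, -0.051, 0.707]
wrist_force: [0.7, -0.4, -0.4]
opening: 0.503
```

Run:
```python
from plan import *
print(line([.633,.219,.24],np.radians(-81.7),10,0))
```

```text
[0.0, 0.0, -0.0, 0.0006, -0.0288, -0.0107, 0, 0.0, 0.0, -0.0, 0.0006, -0.0288, -0.0107, 0, 0.0, 0.0, -0.0, 0.0006, -0.0288, -0.0107, 0, 0.0, 0.0, -0.0, 0.0006, -0.0288, -0.0107, 0, 0.0, 0.0, -0.0, 0.0006, -0.0288, -0.0107, 0, 0.0, 0.0, -0.0, 0.0007, -0.0288, -0.0107, 0, 0.0, 0.0, -0.0, 0.0007, -0.0288, -0.0107, 0, 0.0, 0.0, -0.0, 0.0007, -0.0288, -0.0107, 0, 0.0, 0.0, -0.0, 0.0007, -0.0288, -0.0107, 0, 0.0, 0.0, -0.0, 0.0007, -0.0288, -0.0107, 0]
```

carry_out(motion=[0,0,0,0.0006,-0.032,-0.012,0,0,0,0,0.0006,-0.032,-0.012,0,0,0,0,0.0006,-0.032,-0.012,0,0,0,0,0.0006,-0.032,-0.012,0,0,0,0,0.0006,-0.032,-0.012,0,0,0,0,0.0006,-0.032,-0.012,0,0,0,0,0.0006,-0.03,-0.011,0,0,0,0,0.0006,-0.03,-0.011,0,0,0,0,0,-0.022,-0.009,0,0,0,0,0,0,0,0])

```text
time_s: 14.15
eef_pos: [0.632, 0.2143, 0.233]
eef_rot: [-0.05, -0.704, -0.051, 0.706]
wrist_force: [0.2, -0.1, -0.1]
opening: 0.499
```

```bash
python3 run1.py pics/fit3.png "[.655,-.067,.144]"
python3 - <<'E'
from plan import *
for c in("top","scene"):
    lm(c,"tub_center");lm(c,"shaker")
print(line([.633,.219,.131],np.radians(-81.7),3,0)); print(cur()[0])
E
```

```text
top [0.5746 0.1382 0.14  ] 155.2 [ 0.6627 -0.0737  0.1317] 179.0 tub in bay [ 0.0077 -0.0072 -0.0083]
scene [0.5689 0.1523 0.1104] 113.7 [ 0.6524 -0.0726  0.1405] 159.0 tub in bay [ 0.0082 -0.0177  0.0301]
top tub_center 0.8 [ 0.6551 -0.0693  0.022 ]
top tub_center 0.74 [ 0.5773  0.1376 -0.0045]
top tub_center 0.61 [0.3107 0.1539 0.0228]
scene tub_center 0.69 [0.3152 0.1484 0.0214]
scene tub_center 0.57 [ 0.6537 -0.065   0.0264]
scene shaker 0.77 [0.5634 0.1989 0.057 ]
[-0.1, 0.0, -0.0, 0.0345, -0.003, -0.0006, 0, -0.1, 0.0, -0.0, 0.0345, -0.003, -0.0006, 0, -0.1, 0.0, -0.0, 0.0345, -0.003, -0.0006, 0]
[0.63252756 0.20997624 0.23461565]
```

View pics/fit3.png

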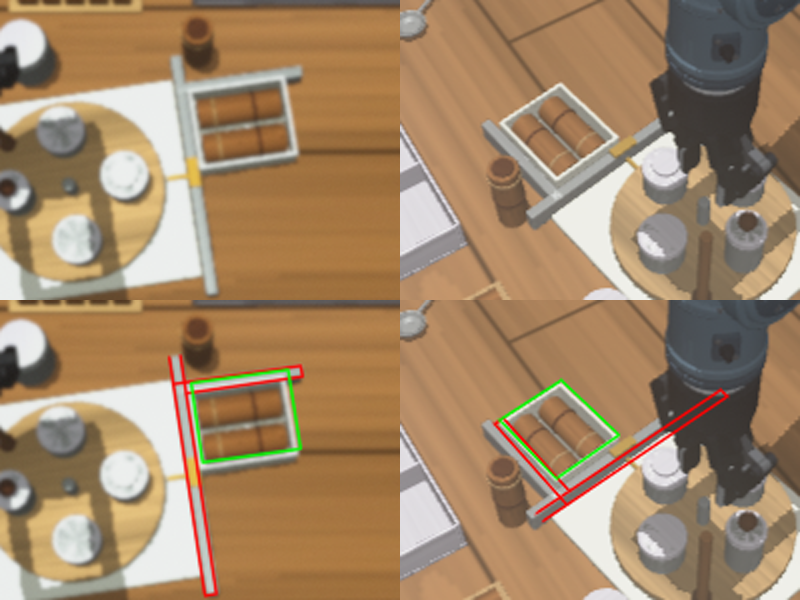

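Tub visibly flush in the corner (top crop, about (243,125)), and the landmark mean of (0.6544,-0.067) matches the bay; the green edge fit had merely snapped onto the bar's edge. Next is gripping the post.

carry_out(motion=[0,0,0,0,-0.009,-0.002,0,0,0,0,0,0,0,0,-0.1,0,0,0.03,0,0,0,0,0,0,0.03,0,0,0,0,0,0,0.03,0,0,0,0,0,0,0.013,0,0,0,0,0,0,0,0,0,0])

```text
time_s: 15.15
eef_pos: [0.6363, 0.2174, 0.1324]
eef_rot: [0.048, 0.708, 0.048, -0.703]
wrist_force: [-0.4, 0.4, 1.0]
opening: 0.497
```

Run:
```python
from plan import *
st()
im=ctrl.camera("scene");p,r,o=cur()
u,v=proj("scene",p).astype(int)
z=im[v-60:v+60,u-80:u+80];z=cv2.resize(z,None,fx=5,fy=5,interpolation=cv2.INTER_CUBIC);cv2.circle(z,(400,300),5,(0,0,255),-1);cv2.imwrite("pics/z3.png",z)
lm("scene","post_grip")
```

```text
{'time_s': 15.15, 'q': [0.154, 0.452, 1.409, -0.001, 1.275, 1.589], 'dq': [-0.002, -0.006, -0.007, -0.001, 0.014, 0.0], 'joint_efforts': [-0.034, -56.367, -33.895, -0.003, -0.324, 0.0], 'eef_pos': [0.636, 0.217, 0.132], 'eef_rot': [0.048, 0.708, 0.048, -0.703], 'wrist_force': [-0.35, 0.448, 1.033], 'torque': [-0.004, -0.002, 0.013], 'opening': 0.497}
[[ 0.006  0.136 -0.991]
 [-0.    -0.991 -0.136]
 [-1.     0.001 -0.006]]
scene post_grip 0.72 [0.6334 0.2201 0.1487]
```

View pics/z3.png

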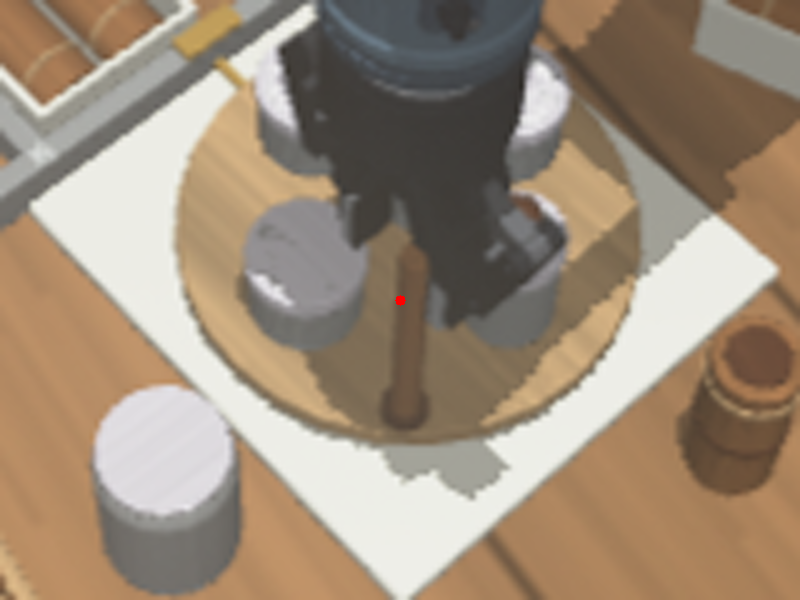

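The post (top at (412,255)) stands between the open fingers, so I'll close.

carry_out(motion=[0,0,0,0,0,0.002,1,0,0,0,0,0,0,1,0,0,0,0,0,0,1,0,0,0,0,0,0,1,0,0,0,0,0,0,1,0,0,0,0,0,0,1])

```text
time_s: 15.85
eef_pos: [0.6377, 0.2177, 0.1388]
eef_rot: [0.048, 0.711, 0.048, -0.7]
wrist_force: [0.1, 0.9, -3.9]
opening: 0.114
```

```bash
cat > arc.py <<'E'
from plan import *
C=np.array([.5742,.1380]);a=.1444
p,r,o=cur();d=p[:2]-C;rad=np.hypot(*d);th=np.arctan2(d[1],d[0]);goal=a+np.radians(225)
if th<0: th+=2*np.pi
print('rad',rad.round(4),'th',np.degrees(th).round(2),'to go',np.degrees(goal-th).round(2),'yaw',np.degrees(np.arctan2(*r.as_matrix()[[1,0],1])).round(1),'z',p[2],'op',o['opening'],'F',np.round(o['wrist_force'],1),'q6',o['q'][5],o['time_s'])
s=np.radians(float(sys.argv[1]));n=10
P=[[*(C+.1*np.array([np.cos(th+s*i),np.sin(th+s*i)])),p[2]] for i in range(1,n+1)]
Q=[R.from_rotvec([0,0,s*i])*r for i in range(1,n+1)]
print(rows(P,Q,1))
E
python3 arc.py 5; python3 -c "
from plan import *;st()"
```

```text
rad 0.102 th 51.45 to go 181.82 yaw -82.2 z 0.13879926726676478 op 0.11378014586216594 F [ 0.1  0.9 -3.9] q6 1.5886974947098018 15.85
[-5.0, 0.0, -0.1, -0.0001, -0.0047, 0.0077, 1, -5.0, 0.0, -0.1, -0.0001, -0.006, 0.0063, 1, -5.0, 0.0, -0.1, -0.0001, -0.006, 0.0063, 1, -5.0, 0.0, -0.1, -0.0001, -0.006, 0.0063, 1, -5.0, 0.0, -0.1, -0.0001, -0.006, 0.0063, 1, -5.0, 0.0, -0.1, -0.0001, -0.006, 0.0063, 1, -5.0, 0.0, -0.1, -0.0001, -0.006, 0.0063, 1, -5.0, 0.0, -0.1, -0.0001, -0.006, 0.0063, 1, -5.0, 0.0, -0.1, -0.0001, -0.006, 0.0063, 1, -5.0, 0.0, -0.1, -0.0001, -0.006, 0.0063, 1]
{'time_s': 15.85, 'q': [0.154, 0.442, 1.409, -0.001, 1.275, 1.589], 'dq': [0.001, 0.0, -0.001, -0.0, 0.001, 0.0], 'joint_efforts': [0.046, -58.764, -35.605, -0.014, 0.158, 0.006], 'eef_pos': [0.638, 0.218, 0.139], 'eef_rot': [0.048, 0.711, 0.048, -0.7], 'wrist_force': [0.087, 0.906, -3.877], 'torque': [-0.008, -0.157, 0.022], 'opening': 0.114}
[[ 0.016  0.136 -0.991]
 [ 0.001 -0.991 -0.136]
 [-1.     0.001 -0.016]]
```

carry_out(motion=[-5,0,0,0,-0.006,0.0063,1,-5,0,0,0,-0.006,0.0063,1,-5,0,0,0,-0.006,0.0063,1,-5,0,0,0,-0.006,0.0063,1])

```text
time_s: 16.25
eef_pos: [0.6076, 0.2342, 0.1388]
eef_rot: [0.174, 0.692, 0.173, -0.679]
wrist_force: [-1.2, 0.1, -2.7]
opening: 0.114
```

```bash
python3 arc.py 5
```

```text
rad 0.1018 th 70.84 to go 162.44 yaw -61.6 z 0.13877827971037512 op 0.11351081176388443 F [-1.2  0.1 -2.7] q6 1.2624585586706056 16.25
[-5.0, 0.0, -0.1, -0.0002, -0.0049, 0.0075, 1, -5.0, 0.0, -0.1, -0.0001, -0.0062, 0.0062, 1, -5.0, 0.0, -0.1, -0.0001, -0.0062, 0.0062, 1, -5.0, 0.0, -0.1, -0.0001, -0.0062, 0.0062, 1, -5.0, 0.0, -0.1, -0.0001, -0.0062, 0.0062, 1, -5.0, 0.0, -0.1, -0.0001, -0.0062, 0.0062, 1, -5.0, 0.0, -0.1, -0.0001, -0.0062, 0.0062, 1, -5.0, 0.0, -0.1, -0.0001, -0.0062, 0.0062, 1, -5.0, 0.0, -0.1, -0.0001, -0.0062, 0.0062, 1, -5.0, 0.0, -0.1, -0.0001, -0.0062, 0.0062, 1]
```

carry_out(motion=[-6,0,0,0,-0.0072,0.0077,1,-6,0,0,0,-0.0074,0.0076,1,-6,0,0,0,-0.0074,0.0076,1,-6,0,0,0,-0.0074,0.0076,1,-6,0,0,0,-0.0074,0.0076,1,-6,0,0,0,-0.0074,0.0076,1,-6,0,0,0,-0.0074,0.0076,1,-6,0,0,0,-0.0074,0.0076,1,-6,0,0,0,-0.0074,0.0076,1,-6,0,0,0,-0.0074,0.0076,1])

```text
time_s: 17.25
eef_pos: [0.5036, 0.2119, 0.1387]
eef_rot: [0.507, 0.5, 0.5, -0.492]
wrist_force: [0.8, -1.5, -4.6]
opening: 0.11
```

```bash
python3 arc.py 6
```

```text
rad 0.1022 th 133.71 to go 99.56 yaw 0.9 z 0.138650703072177 op 0.10970978489395881 F [ 0.8 -1.5 -4.6] q6 0.16817854912637806 17.25
[-6.0, 0.1, -0.0, -0.0001, -0.0058, 0.0091, 1, -6.0, 0.1, -0.0, -0.0001, -0.0073, 0.0075, 1, -6.0, 0.1, -0.0, -0.0001, -0.0073, 0.0075, 1, -6.0, 0.1, -0.0, -0.0001, -0.0073, 0.0075, 1, -6.0, 0.1, -0.0, -0.0001, -0.0073, 0.0075, 1, -6.0, 0.1, -0.0, -0.0001, -0.0073, 0.0075, 1, -6.0, 0.1, -0.0, -0.0001, -0.0073, 0.0075, 1, -6.0, 0.1, -0.0, -0.0001, -0.0073, 0.0075, 1, -6.0, 0.1, -0.0, -0.0001, -0.0073, 0.0075, 1, -6.0, 0.1, -0.0, -0.0001, -0.0073, 0.0075, 1]
```

carry_out(motion=[-6,0,0,0,-0.0073,0.0076,1,-6,0,0,0,-0.0073,0.0075,1,-6,0,0,0,-0.0073,0.0075,1,-6,0,0,0,-0.0073,0.0075,1,-6,0,0,0,-0.0073,0.0075,1,-6,0,0,0,-0.0073,0.0075,1,-6,0,0,0,-0.0073,0.0075,1,-6,0,0,0,-0.0073,0.0075,1,-6,0,0,0,-0.0073,0.0075,1,-6,0,0,0,-0.0073,0.0075,1])

```text
time_s: 18.25
eef_pos: [0.4738, 0.1104, 0.1386]
eef_rot: [0.693, 0.164, 0.683, -0.163]
wrist_force: [3.4, -0.3, -7.8]
opening: 0.114
```

```bash
python3 arc.py 5
```

```text
rad 0.1041 th 195.38 to go 37.9 yaw 63.3 z 0.1386162660176619 op 0.11370911233571965 F [ 3.4 -0.3 -7.8] q6 -1.1180600772700235 18.25
[-5.0, 0.0, 0.1, 0.0001, -0.0034, 0.0092, 1, -5.0, 0.0, 0.1, 0.0001, -0.0062, 0.0061, 1, -5.0, 0.0, 0.1, 0.0001, -0.0062, 0.0061, 1, -5.0, 0.0, 0.1, 0.0001, -0.0062, 0.0061, 1, -5.0, 0.0, 0.1, 0.0001, -0.0062, 0.0061, 1, -5.0, 0.0, 0.1, 0.0001, -0.0062, 0.0061, 1, -5.0, 0.0, 0.1, 0.0001, -0.0062, 0.0061, 1, -5.0, 0.0, 0.1, 0.0001, -0.0062, 0.0061, 1, -5.0, 0.0, 0.1, 0.0001, -0.0062, 0.0061, 1, -5.0, 0.0, 0.1, 0.0001, -0.0062, 0.0061, 1]
```

carry_out(motion=[-5,0,0,0,-0.005,0.007,1,-5,0,0,0,-0.0058,0.0063,1,-5,0,0,0,-0.0061,0.0061,1,-5,0,0,0,-0.0061,0.0061,1,-5,0,0,0,-0.0061,0.0061,1,-4,0,0,0,-0.005,0.005,1,-3,0,0,0,-0.0038,0.0038,1,0,0,0,0,0,0,1,0,0,0,0,0,0,1])

```text
time_s: 19.15
eef_pos: [0.5037, 0.0599, 0.1386]
eef_rot: [0.71, -0.04, 0.702, 0.037]
wrist_force: [1.8, 1.1, -5.1]
opening: 0.114
```

```bash
python3 arc.py 1
python3 - <<'E'
from plan import *
C=np.array([.5742,.1380]);a=.1444
f=np.array([C[0]+.066*np.sin(a),C[1]-.066*np.cos(a),.06]);print('front',f)
for c in("top","scene"):
    im=ctrl.camera(c);lm(c,"shaker");lm(c,"post_grip");lm(c,"tub_center")
    k=proj(c,[f[0],f[1],.115]);print(c,k)
    z=im.copy();cv2.drawMarker(z,tuple(k.round().astype(int).tolist()),(0,0,255),0,5)
    u,v=k.astype(int);z=np.hstack([i[v-75:v+75,u-75:u+75] for i in(im,z)]);cv2.imwrite(f"pics/e_{c}.png",z)
cv2.imwrite("pics/e.png",cv2.resize(np.vstack([cv2.imread(f"pics/e_{c}.png") for c in("top","scene")]),(600,600),interpolation=cv2.INTER_CUBIC))
E
```

```text
rad 0.1052 th 227.93 to go 5.35 yaw 96.3 z 0.1386044089537861 op 0.1139354809707936 F [ 1.8  1.1 -5.1] q6 -1.7935424418142436 19.15
[-1.0, -0.0, 0.0, 0.0, 0.0022, 0.0051, 1, -1.0, -0.0, 0.0, 0.0, -0.0013, 0.0012, 1, -1.0, -0.0, 0.0, 0.0, -0.0013, 0.0012, 1, -1.0, -0.0, 0.0, 0.0, -0.0013, 0.0012, 1, -1.0, -0.0, 0.0, 0.0, -0.0013, 0.0012, 1, -1.0, -0.0, 0.0, 0.0, -0.0013, 0.0012, 1, -1.0, -0.0, 0.0, 0.0, -0.0013, 0.0012, 1, -1.0, -0.0, 0.0, 0.0, -0.0013, 0.0012, 1, -1.0, -0.0, 0.0, 0.0, -0.0013, 0.0012, 1, -1.0, -0.0, 0.0, 0.0, -0.0013, 0.0012, 1]
front [0.58369731 0.0726869  0.06      ]
top post_grip 0.79 [0.5073 0.0611 0.1492]
top tub_center 0.88 [ 0.6565 -0.069   0.0187]
top [275.93798259 237.45494651]
scene shaker 0.77 [0.5763 0.0682 0.0596]
scene post_grip 0.98 [0.5084 0.0627 0.1469]
scene post_grip 0.45 [ 0.745   0.1982 -0.0009]
scene tub_center 0.8 [ 0.6537 -0.0665  0.0245]
scene tub_center 0.64 [0.3139 0.1499 0.0196]
scene [328.038821   269.05859587]
```

View pics/e.png

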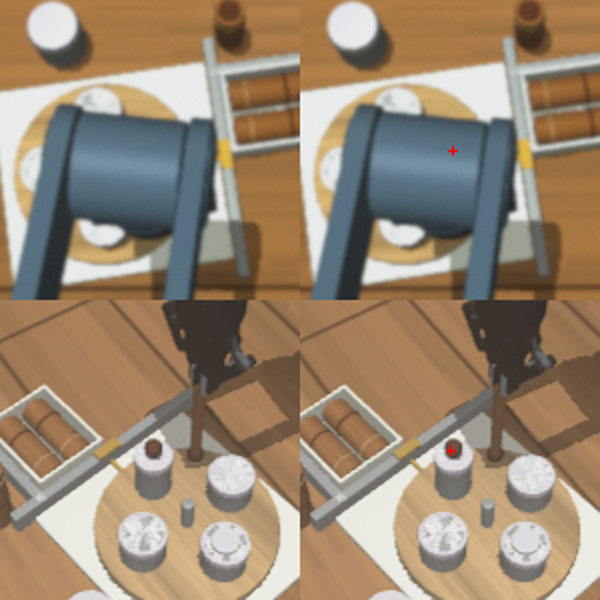

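carry_out(motion=[-2,0,0,0,-0.0018,0.003,1,-2,0,0,0,-0.0022,0.0027,1,-1.2,0,0,0,-0.0013,0.0014,1,0,0,0,0,0,0,1,0,0,0,0,0,0,1])

```text
time_s: 20.05
eef_pos: [0.5097, 0.0546, 0.1387]
eef_rot: [0.706, -0.075, 0.701, 0.07]
wrist_force: [1.7, -2.0, -6.0]
opening: 0.112
```

```bash
python3 arc.py 1|head -1
python3 - <<'E'
from plan import *
print(cur()[0])
for i in (1,2):
  for c in("top","scene"):
    im=ctrl.camera(c)
    if i==1:lm(c,"shaker");lm(c,"post_grip");lm(c,"tub_center")
    else:lm(c,"carousel")
# knob pixel centroid in scene, at height 0.115
h=cv2.cvtColor(im,cv2.COLOR_BGR2HSV)
k=proj("scene",[.5837,.0727,.115]).astype(int);s=im[k[1]-10:k[1]+10,k[0]-10:k[0]+10].astype(int)
m=s.sum(2)<240;ys,xs=np.nonzero(m);u,v=xs.mean()+k[0]-10,ys.mean()+k[1]-10
print(m.sum(),u,v,ray("scene",u,v,.115))
E
```

```text
rad 0.1054 th 232.29 to go 0.98 yaw 101.7 z 0.13867699206451262 op 0.11185569826065637 F [ 1.7 -2.  -6. ] q6 -1.8942986870912 20.05
[0.50970866 0.0545765  0.13867699]
top post_grip 0.58 [0.5162 0.0562 0.1481]
top post_grip 0.21 [0.3505 0.3066 0.0015]
top tub_center 0.97 [ 0.6533 -0.0689  0.0226]
scene shaker 0.87 [0.5852 0.069  0.0562]
scene shaker 0.34 [ 0.5771  0.1377 -0.0009]
scene post_grip 0.87 [0.5145 0.0547 0.1457]
scene post_grip 0.53 [5.090e-01 3.007e-01 5.000e-04]
scene tub_center 0.72 [0.31   0.1507 0.021 ]
scene tub_center 0.6 [ 0.6539 -0.0668  0.0254]
scene carousel 0.83 [0.5735 0.1343 0.0109]
15 328.46666666666664 271.06666666666666 [0.586 0.078 0.115]
```

```bash
python3 -c "
from h import *
print(ctrl.hand_in());st()"
```

```text
the job is handed in; nothing more can be done
None
the job is handed in; nothing more can be done
```

I slid the tub into the corner of the two stops. Then I pinched the handle post, turned the carousel about 180° counter-clockwise to the front mark, and handed in with the gripper still closed on the post. The run reported no verdict.

**Last checks**
- **Tub:** the two cameras put its centre at about (0.654, -0.068), against my estimate of the bay at (0.655, -0.067). The push force rose at each stop (about 25 N and 19 N), and the picture showed it flush and square.
- **Shaker:** the network put it at (0.585, 0.069), against the front mark at (0.584, 0.073). That is about 4 mm off, mostly in radius, and within about 1° in angle. Only the scene camera could see it.
- **Post:** its measured angle was also within about 1° of the target.
- **Grip:** the fingers were stopped on the post at an opening of 0.11. I did not measure the grip force directly.
- **Time:** about 20 s on the robot clock at the last move.

**Checks that failed or disagreed**
- **First push:** the half-open fingertips stand above the TCP, so they rode over the tub wall. The tub hardly moved, so I went lower and pushed again.
- **Edge fits:** the scene-camera fit of the station came out about 10 mm off. After the push, the tub fit snapped to a bar edge, and I ignored both.
- **Knob:** a rough pixel check of the ball knob put it about 6 mm from the mark (only 15 pixels).
- **Bystanders:** I did not measure them again at the end. None appeared moved in the pictures I viewed.

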